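# Set out conductivity samples on their matching pads

### The arm

A 7-joint arm with a two-finger parallel gripper is mounted at the origin on a cart in front of the work surface, level with it; the furniture and walls round the work are solid. World frame = base frame: x ahead of the robot, y to its left, z up, the work surface at z = 0. Lengths are in m, angles in rad, forces in N, time in s.
With the tool pointing down it reaches from about 0.425 to 0.925 m from the base axis. Payload 6.8 kg.
Tool frame: the origin (TCP) lies at the very end of the fingers, on their centre line; the grasp point (between the pads) lies 19 mm behind it; z points along the fingers, y is the line along which they close (so a half turn about z gives the same grasp; the last joint's range is limited). The gripper opens to 85 mm and grips with 20 to 120 N. Pads are 22 mm wide; open, the fingers measure 114 mm over their backs; the gripper's body (76 mm by 85 mm) begins 54 mm behind the grasp point. The pads swing forward as they close: fully open they stand 13 mm farther back than shut.
Start: joints at [-0.108, 0.477, 0.022, 1.555, -0.011, 1.109, -0.083], TCP at [0.675, 0, 0.231] pointing down, gripper open.
Joint ranges: [-2.96, 2.96], [-0.34, 2.1], [-1.41, 1.46], [0.24, 2.44], [-1.37, 4.51], [0.17, 1.92], [-2.96, 2.96]. Speed limits (rad/s): [2.39, 2.39, 3.14, 3.14, 3.14, 3.14, 3.14].

### API

Orientations are given as a unit quaternion [w, x, y, z].
In Python, from station import bot gives the robot as it stands.
- The arm moves only by the tool drive_effector, called as a command line: name --argument value ..., lists and objects as JSON in quotes. Schema: {"type":"object","properties":{"moves":{"type":"array","items":{"type":"number"},"minItems":5,"maxItems":100},"clamp_n":{"type":"number"},"only":{"type":"string"},"quiet":{"type":"boolean"},"lines":{"type":"string"}},"required":["moves"],"additionalProperties":false}. moves is one flat list of numbers that holds 1 to 20 rows one after another, with no inner brackets; each row has 5 numbers: dx, dy, dz in a scale on which 1.0 is 0.8 m, then a turn about the tool's z in shares of pi/2 rad (1.0 is pi/2 rad), then the opening from 0.0 (shut) to 1.0 (fully open); each row shifts and turns the commanded pose from where the row before left it, along the tool's axes as they then stand; what a row does not reach is not made up. A row lasts 1/10 s, in which the tool goes at most 0.05 m and 0.15 rad, less where a joint would pass 70% of its speed; a pose out of reach is approached as far as the arm can. The fingers move at their own pace and stop on an object; clamp_n is the grip in N (left out, the last holds). Time passes only in rows, so rows that do not move let the fingers close. The tool returns the time, the measured TCP pose, the force, the opening and the grip force at its end. only (a regular expression) keeps the lines of the reply that match it, lines (a string "A,B") keeps lines A to B, and quiet returns only ok. No shift or turn number may pass 1 either way. Input that does not fit is refused with a message, and nothing moves.
- bot.get_obs(): the state, without advancing time (a new reading comes with each control period).
- bot.read_camera(name): name is "scene" or "side" or "wrist"; returns the picture (400x640x3 uint8, blue, green, red); there is no depth.
- bot.camera_info(name): a dict with "vertical_fov" (degrees; the focal length in pixels is half the picture's height over the tangent of half this angle, whatever the lens; pixels are square), "cx", "cy" (the principal point, pixels), "view" (4x4, takes a point from world to camera coordinates); the wrist camera has in their place "hand_eye" (4x4, takes a point from camera to tool coordinates, whose origin is the TCP and whose axes are the flange's). Camera axes: x right, y up, looking along -z (the intrinsics and any distortion apply to the point x, -y, -z); pixel columns grow to the right and rows downward; lengths in m; the calibration is good to about 2 mm. A picture is of the moment at which its call begins: read the wrist's pose just before it. camera_info takes no time and is no camera call.
- bot.hand_in(): hands the job in; it is judged then, once.
The state is a dict: "t": time; "q": joint angles; "joint_vel": joint speeds; "joint_torque": joint torques, N m; "eef_pos": TCP position; "tool_rot": TCP orientation; "contact_force": force on the tool from outside, world axes, zero at the start; "torque": the same for the moment, N m; "gripper_width": opening from 0.0 (shut) to 1.0 (fully open); "grasp_force": force on a finger pad.
Only numpy, scipy, OpenCV 4.12 (cv2) and the standard library are available. Lean on these libraries where they do the work, as an engineer would, in place of code of your own. Each camera call takes 0.05 s, during which the arm holds its last target. There are 200 camera calls.

### The job

Set out the four material samples for the conductivity test: put each one upright and flat on the rubber pad that has its own outline - square block on the square pad, oblong brick on the oblong pad, larger puck on the larger round pad, smaller puck on the smaller round pad - centred, and the blocks turned so that their sides line up with the pad's. Let go of them all, and leave the mug and the timer where they are.

Things in the scene. Friction and masses are not known exactly. Their poses are not given: they have to be found in the camera images.
- foam_block: Dark grey rigid foam block, square 60 x 60 mm, 22 mm high, light (12 g). Origin: centre of its underside; x and y along its sides, z up. Loose on the worktop.
- clay_brick: Small reddish fired-clay block, oblong: 44 mm along its x, 64 mm along its y, 40 mm high, about 0.2 kg. Origin: centre of its underside, z up. Loose on the worktop.
- large_puck: White plastic disc (puck), 40 mm diameter, 22 mm high, about 60 g. Origin: centre of its underside, z up. Loose on the worktop.
- small_puck: Yellow brass disc (puck), 30 mm diameter, 18 mm high, about 110 g. Origin: centre of its underside, z up. Loose on the worktop.
- plate_square: Square light grey painted base plate 84 x 84 mm, 5 mm thick, fixed to the worktop, small screws in its corners; in its middle a dark rubber pad, square 62 x 62 mm, stands 3 mm proud, so its top is 8 mm above the worktop. Origin: centre of the plate's underside; x and y along the plate's edges, z up; the pad is centred on it, its sides along x and y; for the foam block.
- plate_oblong: Square light grey painted base plate 84 x 84 mm, 5 mm thick, fixed to the worktop, small screws in its corners; in its middle a dark rubber pad, oblong, 46 mm along x and 66 mm along y, stands 3 mm proud, so its top is 8 mm above the worktop. Origin: centre of the plate's underside; x and y along the plate's edges, z up; the pad is centred on it; for the clay brick.
- plate_large_round: Square light grey painted base plate 84 x 84 mm, 5 mm thick, fixed to the worktop, small screws in its corners; in its middle a dark rubber pad, round, 42 mm diameter, stands 3 mm proud, so its top is 8 mm above the worktop. Origin: centre of the plate's underside; x and y along the plate's edges, z up; the pad is centred on it; for the white 40 mm puck.
- plate_small_round: Square light grey painted base plate 84 x 84 mm, 5 mm thick, fixed to the worktop, small screws in its corners; in its middle a dark rubber pad, round, 32 mm diameter, stands 3 mm proud, so its top is 8 mm above the worktop. Origin: centre of the plate's underside; x and y along the plate's edges, z up; the pad is centred on it; for the brass 30 mm puck.
- timer: White lab timer with display and three keys, 66 x 64 x 18 mm, loose, lying to the right of the work. Bystander: leave alone. Origin: centre of its underside.
- mug: White dotted mug, 82 mm across (114 mm with its handle), 91 mm high, loose, standing behind the work. Bystander: leave alone. Origin: centre of its underside.

How it is judged:
At the end, for the whole second after the job is handed in: Each sample rests released and still on the pad of its outline: centres within 12 mm horizontally, underside 5 to 11 mm above the plate's underside (pad top 8 mm), upright within 0.1 rad; brick (either way round) and square block (any quarter turn) in line with the pad within 0.22 rad (horizontal distance between foam_block and plate_square below 0.012 m and z of foam_block in the frame of plate_square between 0.005 and 0.011 m and angle between each of foam_block, clay_brick, large_puck, small_puck's own z axis and vertical below 0.1 rad and linear speed of each of foam_block, clay_brick, large_puck, small_puck below 0.02 m/s and horizontal distance between clay_brick and plate_oblong below 0.012 m and z of clay_brick in the frame of plate_oblong between 0.005 and 0.011 m and horizontal distance between large_puck and plate_large_round below 0.012 m and z of large_puck in the frame of plate_large_round between 0.005 and 0.011 m and horizontal distance between small_puck and plate_small_round below 0.012 m and z of small_puck in the frame of plate_small_round between 0.005 and 0.011 m and angle between the y axis of clay_brick and the y axis of plate_oblong, either way round below 0.22 rad and (angle between the x axis of foam_block and the x axis of plate_square, either way round below 0.22 rad or angle between the x axis of foam_block and the y axis of plate_square, either way round below 0.22 rad)); the robot touches nothing.
It fails at once if the timer is moved by more than 20 mm (distance of timer from where it was at the start of the episode above 0.02 m).
It fails at once if the mug is moved by more than 20 mm (distance of mug from where it was at the start of the episode above 0.02 m).
It also fails if it takes over 88 s, if anything falls off the work surface, if the arm or the gripper's body presses on something with over 40 N, if the wrist force passes 120 N, or if a joint passes its speed limit or range.

## Working session

There is one attempt and no reset: what is moved stays moved. The work goes in short steps, Python scripts to look and compute and a tool call to move; the robot and the scene stay as the last step left them, time stands still between calls to the robot, and variables do not carry over. Pictures are saved under pics/ and viewed, at most 14 in all, crops included, and the job is handed in when it is done.

```bash
ls; mkdir -p pics
```

Run:
```python
from station import bot
import cv2,numpy as np
o=bot.get_obs();print(o['t'],o['eef_pos'],o['tool_rot'])
for n in ['scene','side','wrist']:
    cv2.imwrite(f'pics/{n}0.png',bot.read_camera(n)); print(n,{k:np.round(v,4).tolist() if not isinstance(v,str) else v for k,v in bot.camera_info(n).items()})
```

```text
pics
station.py
0.0 [ 6.74403205e-01 -1.22255497e-05  2.30329307e-01] [-5.89945008e-04  7.07091545e-01  7.07121407e-01 -7.16816207e-04]
scene {'vertical_fov': 42.4362, 'cx': 320.1347, 'cy': 197.951, 'view': [[0.9802, -0.1981, -0.0058, -0.5796], [0.1573, 0.7597, 0.631, -0.1532], [-0.1206, -0.6194, 0.7758, -1.2951], [0.0, 0.0, 0.0, 1.0]]}
side {'vertical_fov': 54.8221, 'cx': 315.909, 'cy': 201.4889, 'view': [[0.9973, 0.073, 0.0121, -0.5886], [-0.0437, 0.4503, 0.8918, -0.0356], [0.0596, -0.8899, 0.4523, -0.9818], [0.0, 0.0, 0.0, 1.0]]}
wrist {'vertical_fov': 64.8695, 'cx': 315.7457, 'cy': 198.2874, 'hand_eye': [[-0.0004, 0.9494, 0.3141, 0.0805], [1.0, 0.0004, -0.0, -0.0002], [-0.0002, 0.3141, -0.9494, -0.1429], [0.0, 0.0, 0.0, 1.0]]}
```

View pics/scene0.png

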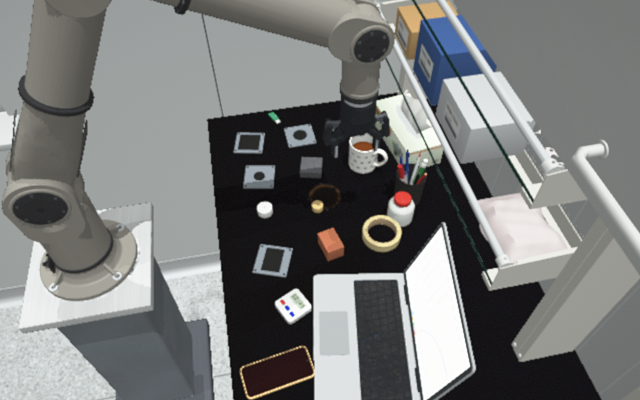

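View pics/wrist0.png

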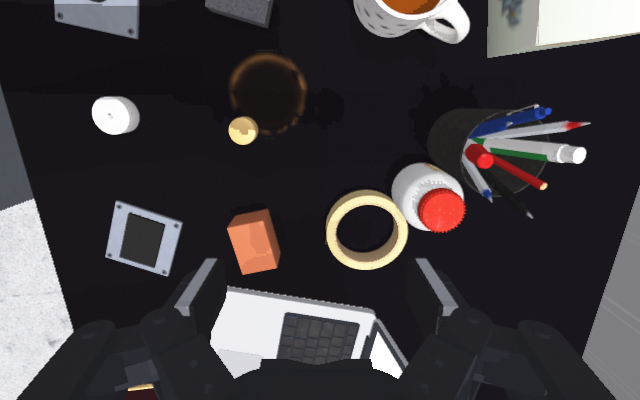

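The wrist view (image right = +x, up = +y) shows the oblong plate at (144,238), brick (255,241), white puck (115,115) and brass puck (243,130). The other plates, the foam and the mug are at the top edge, so I'll move +y to see them.

The rows are not in the units I measure in: shifts go in shares of 0.8 m and turns go in shares of pi/2 rad. I convert before sending: 0.05 m / 0.8 = 0.0625, -0.02 m / 0.8 = -0.025.

drive_effector --moves '[0.0625,0,0,0,1,0.0625,0,0,0,1,0.0625,0,-0.025,0,1,0,0,0,0,1,0,0,0,0,1]'

```text
t: 0.65
eef_pos: [0.6748, 0.1484, 0.25]
tool_rot: [-0.0, 0.706, 0.708, 0.0]
contact_force: [0.5, -0.2, 0.5]
gripper_width: 1.008
grasp_force: 0.0
```

Create h.py:
```python
from station import bot
import cv2,numpy as np
from scipy.spatial.transform import Rotation as R
def pose(o=None):
    o=o or bot.get_obs(); T=np.eye(4); T[:3,:3]=R.from_quat(o['tool_rot'],scalar_first=True).as_matrix(); T[:3,3]=o['eef_pos']; return T
def cam(name,T=None):
    i=bot.camera_info(name); f=200/np.tan(np.radians(i['vertical_fov'])/2)
    M=T@np.array(i['hand_eye']) if name=='wrist' else np.linalg.inv(i['view'])
    return M,f,i['cx'],i['cy']
def unproj(c,uv,z):
    M,f,cx,cy=c; uv=np.atleast_2d(np.array(uv,float))
    d=np.c_[(uv[:,0]-cx)/f,-(uv[:,1]-cy)/f,-np.ones(len(uv))]@M[:3,:3].T
    return M[:3,3]+d*((z-M[2,3])/d[:,2])[:,None]
def proj(c,P):
    M,f,cx,cy=c; p=(np.atleast_2d(P)-M[:3,3])@M[:3,:3]
    return np.c_[cx+f*p[:,0]/-p[:,2],cy-f*p[:,1]/-p[:,2]]
```

Run:
```python
from h import *
T=pose();np.save('T1.npy',T);cv2.imwrite('pics/wrist1.png',bot.read_camera('wrist'));print(T[:3,3])
```

```text
[0.67480009 0.14841343 0.24996637]
```

View pics/wrist1.png

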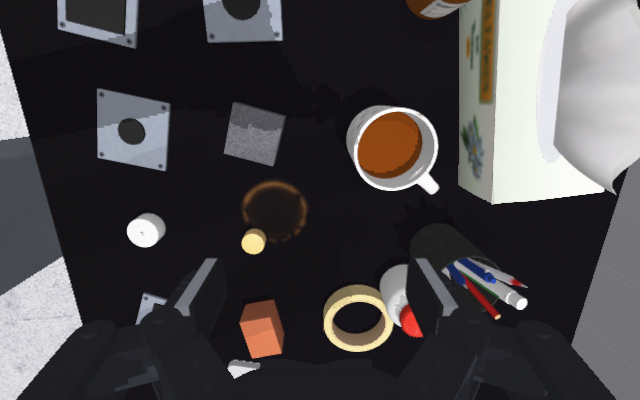

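View pics/side0.png

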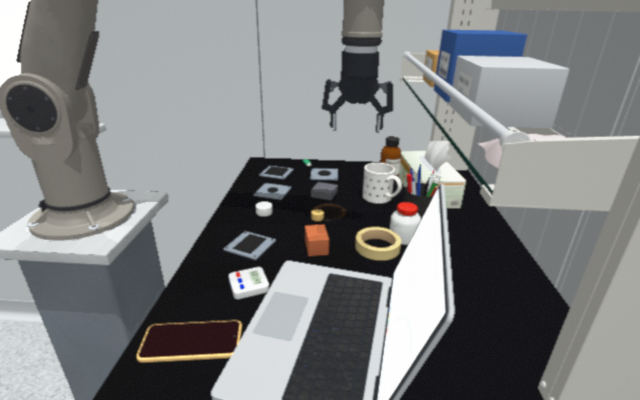

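Wrist1 shows the small round plate (132,131), foam (255,133), mug (390,145), white puck (146,230) and brass puck (253,241). The large round plate (238,0) and square plate (95,10) are cut off, so I'll go further +y and then measure all of it.

Converted, 0.05 m / 0.8 = 0.0625, -0.03 m / 0.8 = -0.0375.

drive_effector --moves '[0.0625,-0.0375,0,0,1,0.0625,-0.0375,0,0,1,0.025,0,0,0,1,0,0,0,0,1,0,0,0,0,1]'

```text
t: 1.2
eef_pos: [0.6243, 0.2499, 0.2494]
tool_rot: [0.001, 0.708, 0.706, -0.001]
contact_force: [-0.2, -0.5, -0.1]
gripper_width: 1.0
grasp_force: 0.0
```

Run:
```python
from h import *
T=pose();np.save('T2.npy',T);cv2.imwrite('pics/wrist2.png',bot.read_camera('wrist'));print(T[:3,3])
```

```text
[0.62432341 0.24991002 0.24941748]
```

View pics/wrist2.png

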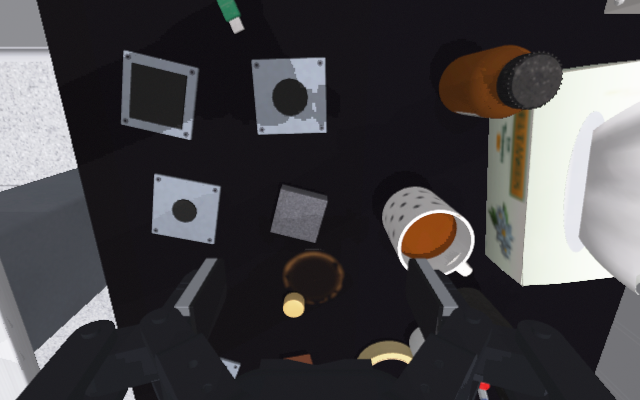

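The last image shows the square plate (160,95), large round (290,97), small round (185,210), foam (299,213), brass puck (293,305) and mug rim (436,240). I'll measure by segmentation.

Run:
```python
from h import *
im={k:cv2.imread(f'pics/wrist{k}.png') for k in (0,1,2)}
T0=np.eye(4);T0[:3,:3]=R.from_quat([-5.89945008e-04,7.07091545e-01,7.07121407e-01,-7.16816207e-04],scalar_first=True).as_matrix();T0[:3,3]=[.674403205,-1.2e-5,.230329]
C={0:cam('wrist',T0),1:cam('wrist',np.load('T1.npy')),2:cam('wrist',np.load('T2.npy'))}
np.save('T0.npy',T0)
def rect(k,seed,z,thr,name,hi=256):
    g=im[k].max(2); m=((g>thr)&(g<hi)).astype(np.uint8)
    n,l,s,_=cv2.connectedComponentsWithStats(m,connectivity=4)
    lab=l[seed[1],seed[0]]
    pts=np.argwhere(l==lab)[:,::-1]
    P=unproj(C[k],cv2.convexHull(pts.astype(np.int32))[:,0],z)[:,:2].astype(np.float32)
    c,s,a=cv2.minAreaRect(P); print(name,k,'n',len(pts),'c',np.round(c,4),'size',np.round(s,4),'ang',round(a,1))
rect(2,(135,90),.005,60,'square');rect(2,(262,100),.005,60,'large');rect(2,(165,205),.005,60,'small')
rect(1,(107,130),.005,60,'small');rect(0,(115,245),.005,60,'oblong')
for k,s in ((2,(300,205)),(1,(250,140))):
    for t in (50,60,70,80,90): rect(k,s,.022,t,f'foam{t}')
for t in (60,150,200,225): rect(0,(113,112),.022,t,f'white{t}');rect(1,(143,230),.022,t,f'white{t}')
for t in (60,150,200,225): rect(0,(243,128),.018,t,f'brass{t}');rect(1,(253,241),.018,t,f'brass{t}');rect(2,(293,303),.018,t,f'brass{t}')
for t in (60,150,190,220): rect(0,(250,230),.04,t,f'brick{t}')
print('mug',unproj(C[2],[436,240],.09),unproj(C[1],[392,147],.09), 'bottle',unproj(C[2],[530,80],.1))
# gray crops
out=np.vstack([np.hstack([cv2.resize(im[k][y-40:y+40,x-40:x+40],(320,320),interpolation=cv2.INTER_NEAREST) for k,x,y in r]) for r in [[(2,299,213),(0,255,241)]]])
cv2.imwrite('pics/crop0.png',out)
```

```text
square 2 n 164791 c [0.6244 0.1398] size [0.5722 0.9843] ang 89.8
large 2 n 4472 c [0.5941 0.3271] size [0.0845 0.0846] ang 1.6
small 2 n 3544 c [0.4524 0.1864] size [0.0851 0.0851] ang 78.3
small 1 n 4453 c [0.4527 0.186 ] size [0.0845 0.085 ] ang 78.3
oblong 0 n 2388 c [ 0.4508 -0.0974] size [0.0858 0.0853] ang 69.2
foam50 2 n 2346 c [0.6026 0.1864] size [0.0661 0.0607] ang 74.8
foam60 2 n 2280 c [0.6023 0.1862] size [0.0652 0.0606] ang 74.4
foam70 2 n 2126 c [0.6018 0.1842] size [0.0612 0.0599] ang 74.5
foam80 2 n 2083 c [0.6017 0.1841] size [0.0601 0.0596] ang 74.9
foam90 2 n 2043 c [0.6016 0.1838] size [0.0595 0.0594] ang 74.9
foam50 1 n 2823 c [0.6024 0.1841] size [0.0616 0.0614] ang 74.9
foam60 1 n 2784 c [0.6022 0.184 ] size [0.0611 0.0609] ang 74.8
foam70 1 n 2725 c [0.6021 0.1836] size [0.0604 0.0607] ang 74.9
foam80 1 n 2669 c [0.602  0.1836] size [0.0597 0.0603] ang 74.8
foam90 1 n 2140 c [0.6017 0.1834] size [0.059  0.0599] ang 74.8
white60 0 n 1547 c [0.457  0.0588] size [0.0398 0.0521] ang 90.0
white60 1 n 1038 c [0.4566 0.0629] size [0.0536 0.0413] ang 37.9
white150 0
[... 852 characters left out ...]
[0.5917 0.0419] size [0.028  0.0277] ang 0.2
brass200 2 n 284 c [0.5914 0.0422] size [0.027  0.0285] ang 89.9
brass225 0 n 230248 c [ 0.6779 -0.0932] size [0.963  0.5249] ang 0.1
brass225 1 n 347 c [0.5917 0.0419] size [0.028  0.0277] ang 0.2
brass225 2 n 258 c [0.5914 0.0422] size [0.0271 0.0256] ang 89.1
brick60 0 n 2601 c [ 0.602  -0.0845] size [0.0537 0.0766] ang 12.2
brick150 0 n 1821 c [ 0.5992 -0.0911] size [0.0438 0.0639] ang 12.3
brick190 0 n 1761 c [ 0.5989 -0.0914] size [0.043  0.0629] ang 12.3
brick220 0 n 1670 c [ 0.5988 -0.0911] size [0.0423 0.0613] ang 12.3
mug [[0.75131839 0.18325643 0.09      ]] [[0.7479726  0.18097173 0.09      ]] bottle [[0.81074449 0.34139441 0.1       ]]
```

View pics/crop0.png

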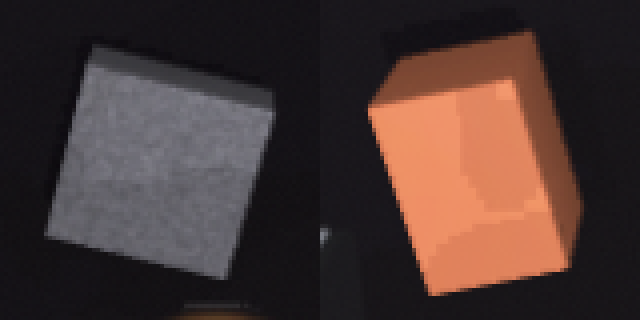

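All sizes check out (plates 84–85, brick 44x64, foam 60, pucks 40/30). Next I'll get the square plate and confirm the direction of the oblong pad, then compute the move to the brick.

Add to h.py:
```python
def togo(x,y,z,phi,T=None):
    """remaining shift in present tool axes, and turn (rad) to bring closing line to phi deg (nearest half turn)"""
    T=pose() if T is None else T; d=T[:3,:3].T@(np.array([x,y,z])-T[:3,3])
    cur=np.degrees(np.arctan2(T[1,1],T[0,1])); w=(phi-cur+90)%180-90
    print('togo',np.round(d,4),'turn',round(-np.radians(w),3),'phi',round(cur,1),'t',bot.get_obs()['t'])
```

Run:
```python
from h import *
for k,p,z in ((2,(155,95),.008),(0,(143,240),.008)):
    im=cv2.imread(f'pics/wrist{k}.png');C=cam('wrist',np.load(f'T{k}.npy'))
    g=im.max(2); 
    for t in (70,90,110):
        m=(g<t).astype(np.uint8);_,l,s,_=cv2.connectedComponentsWithStats(m,connectivity=4)
        pts=np.argwhere(l==l[p[1],p[0]])[:,::-1]
        c,s,a=cv2.minAreaRect(unproj(C,cv2.convexHull(pts.astype(np.int32))[:,0],z)[:,:2].astype(np.float32));print('pad',k,t,len(pts),np.round(c,4),np.round(s,4),round(a,1))
    n,l=cv2.connectedComponents((g>90).astype(np.uint8),connectivity=4)
    q=(128,90) if k==2 else (115,245)
    pts=np.argwhere(l==l[q[1],q[0]])[:,::-1]
    c,s,a=cv2.minAreaRect(unproj(C,cv2.convexHull(pts.astype(np.int32))[:,0],.005)[:,:2].astype(np.float32));print('plate',len(pts),np.round(c,4),np.round(s,4),round(a,1))
togo(.599,-.091,.10,12.3)
```

```text
pad 2 70 2968 [0.4403 0.3277] [0.0617 0.0621] 76.9
pad 2 90 3039 [0.4401 0.3277] [0.0623 0.0629] 76.5
pad 2 110 3098 [0.4403 0.3277] [0.0631 0.064 ] 77.2
plate 2294 [0.4401 0.3276] [0.0837 0.0843] 76.8
pad 0 70 1636 [ 0.4511 -0.0973] [0.0655 0.0451] 69.1
pad 0 90 1659 [ 0.451  -0.0971] [0.066  0.0456] 69.1
pad 0 110 1694 [ 0.4509 -0.0973] [0.0666 0.0461] 69.2
plate 2273 [ 0.4506 -0.0976] [0.0853 0.0845] 69.2
togo [-0.3398 -0.0244  0.1502] turn -0.218 phi -0.2 t 1.25
```

Converted, -0.045 m / 0.8 = -0.0563, 0.03 m / 0.8 = 0.0375, -0.11 rad / 1.5708 = -0.07.

drive_effector --moves '[-0.0563,-0.0038,0,0,1,-0.0563,-0.0038,0,0,1,-0.0563,-0.0038,0,0,1,-0.0563,-0.0038,0,0,1,-0.0563,-0.0038,0,0,1,-0.0563,-0.0038,0,0,1,-0.0563,-0.0038,0.0375,0,1,-0.0313,-0.0043,0.0375,0,1,0,0,0.0375,-0.07,0.85,0,0,0.0375,-0.0688,0.85,0,0,0.025,0,0.85,0,0,0,0,0.85,0,0,0,0,0.85]' --clamp_n 40

```text
t: 2.55
eef_pos: [0.5993, -0.0864, 0.1125]
tool_rot: [0.0, 0.627, 0.779, -0.0]
contact_force: [1.1, 0.0, 0.3]
gripper_width: 0.85
grasp_force: 0.0
```

```bash
python3 -c "
from h import *
togo(.599,-.091,.012,12.3)"
```

```text
togo [-0.0043 -0.0012  0.1005] turn 0.0 phi 12.3 t 2.55
```

Converted, 0.035 m / 0.8 = 0.0438, 0.02 m / 0.8 = 0.025.

drive_effector --moves '[-0.005,-0.0013,0.0438,0,0.85,0,0,0.0438,0,0.85,0,0,0.025,0,0.85,0,0,0.0125,0,0.85,0,0,0,0,0.85]'

```text
t: 3.05
eef_pos: [0.5995, -0.089, 0.0123]
tool_rot: [0.0, 0.626, 0.78, -0.0]
contact_force: [-1.2, -0.6, -0.6]
gripper_width: 0.848
grasp_force: 0.0
```

```bash
python3 -c "
from h import *
togo(.599,-.091,.012,12.3)"
```

```text
togo [-0.0019 -0.0009  0.0003] turn 0.003 phi 12.5 t 3.05
```

drive_effector --moves '[0,0,0,0,0.3,0,0,0,0,0.3,0,0,0,0,0.3,0,0,0,0,0.3,0,0,0,0,0.3,0,0,0,0,0.3,0,0,0,0,0.3]' --clamp_n 40

```text
t: 3.75
eef_pos: [0.6005, -0.0888, 0.014]
tool_rot: [0.001, 0.626, 0.78, 0.001]
contact_force: [-0.7, -0.0, 6.9]
gripper_width: 0.505
grasp_force: 42.7
```

drive_effector --moves '[0,0,-0.025,0,0.3,0,0,-0.0375,0,0.3,0,0,-0.0375,0,0.3,0,0,0,0,0.3,0,0,0,0,0.3]'

```text
t: 4.25
eef_pos: [0.5997, -0.0885, 0.093]
tool_rot: [0.001, 0.626, 0.78, 0.001]
contact_force: [-0.5, -0.1, -2.7]
gripper_width: 0.508
grasp_force: 41.7
```

```bash
python3 -c "
from h import *
togo(.4508,-.0974,.022,-20.8)
T=pose();np.save('T3.npy',T);cv2.imwrite('pics/wrist3.png',bot.read_camera('wrist'))"
```

```text
togo [ 0.0235 -0.1474  0.0708] turn 0.581 phi 12.5 t 4.25
```

View pics/wrist3.png

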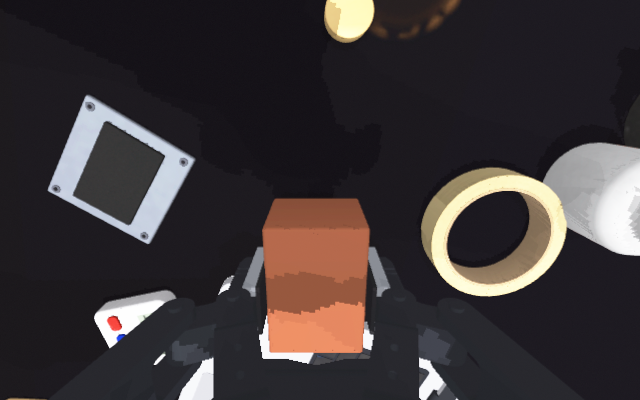

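The brick is held square and the oblong plate is at left (120,170), with the timer at (135,310).

Converted, -0.035 m / 0.8 = -0.0438, 0.024 m / 0.8 = 0.03, 0.145 rad / 1.5708 = 0.0923.

drive_effector --moves '[0,-0.0438,0,0,0.3,0,-0.0438,0,0,0.3,0,-0.0438,0,0,0.3,0,-0.0438,0,0,0.3,0.03,-0.0088,0,0.0923,0.3,0,0,0,0.0923,0.3,0,0,0,0.0923,0.3,0,0,0.025,0.0923,0.3,0,0,0.025,0,0.3,0,0,0,0,0.3,0,0,0,0,0.3]'

```text
t: 5.4
eef_pos: [0.4496, -0.0968, 0.0515]
tool_rot: [-0.001, 0.823, 0.568, -0.001]
contact_force: [-0.1, -0.5, -2.6]
gripper_width: 0.508
grasp_force: 41.8
```

```bash
python3 -c "
from h import *
togo(.4515,-.0956,.022,-20.8)"
```

```text
togo [0.0018 0.0014 0.0295] turn 0.001 phi -20.7 t 5.4
```

Converted, 0.012 m / 0.8 = 0.015, 0.01 m / 0.8 = 0.0125.

drive_effector --moves '[0.0023,0.0018,0.015,0,0.3,0,0,0.0125,0,0.3,0,0,0.0063,0,0.3,0,0,0.0025,0,0.3,0,0,0,0,0.3]'

```text
t: 5.9
eef_pos: [0.4522, -0.0957, 0.0229]
tool_rot: [-0.0, 0.823, 0.568, -0.0]
contact_force: [-0.8, -0.2, -2.7]
gripper_width: 0.504
grasp_force: 41.9
```

```bash
python3 -c "
from h import *
togo(.4515,-.0956,.022,-20.8)"
```

```text
togo [-0.0002 -0.0007  0.0009] turn 0.001 phi -20.8 t 5.9
```

Lower until contact, release and rise.

Converted, 0.001 m / 0.8 = 0.0013, 0.0005 m / 0.8 = 0.0006.

drive_effector --moves '[0,0,0.0013,0,0.3,0,0,0.0006,0,0.3,0,0,0,0,0.3]'

```text
t: 6.2
eef_pos: [0.4528, -0.0957, 0.022]
tool_rot: [0.0, 0.823, 0.568, 0.0]
contact_force: [-0.5, 0.2, 1.5]
gripper_width: 0.507
grasp_force: 42.2
```

drive_effector --moves '[0,0,0,0,0.7,0,0,0,0,0.8,0,0,0,0,0.8,0,0,0,0,0.8,0,0,-0.025,0,0.8,0,0,-0.0375,0,0.8,0,0,-0.05,0,0.8,0,0,-0.05,0,0.8,0,0,-0.05,0,0.8,0,0,0,0,1,0,0,0,0,1]'

```text
t: 7.3
eef_pos: [0.453, -0.0957, 0.1925]
tool_rot: [0.001, 0.823, 0.568, 0.001]
contact_force: [-0.7, 0.2, -0.1]
gripper_width: 1.002
grasp_force: 0.0
```

Run:
```python
from h import *
T=pose();np.save('T4.npy',T);cv2.imwrite('pics/wrist4.png',bot.read_camera('wrist'));
togo(.4517,.0585,.10,0)
```

```text
togo [ 0.1439 -0.0549  0.0914] turn -0.362 phi -20.7 t 7.35
```

View pics/wrist4.png

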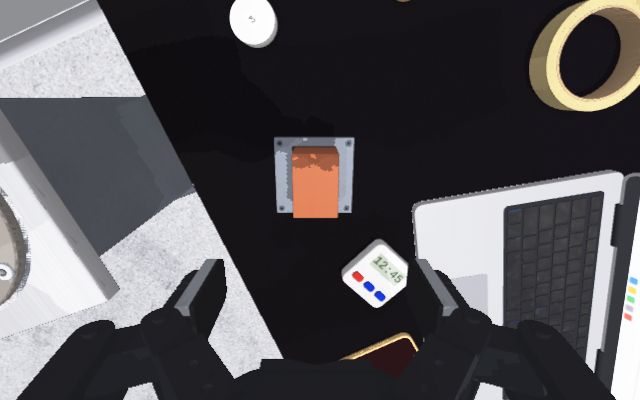

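The brick sits aligned on the oblong plate (315,180). Next is the white puck.

Converted, 0.04 m / 0.8 = 0.05, 0.03 m / 0.8 = 0.0375, -0.122 rad / 1.5708 = -0.0777.

drive_effector --moves '[0.05,-0.0225,0,0,0.8,0.05,-0.0225,0,0,0.8,0.05,-0.0238,0,0,0.8,0.03,0,0.0375,0,0.8,0,0,0.0375,-0.0764,0.75,0,0,0.0375,-0.0764,0.75,0,0,0.025,-0.0777,0.75,0,0,0.025,0,0.75,0,0,0,0,0.75,0,0,0,0,0.75]'

```text
t: 8.35
eef_pos: [0.4511, 0.0582, 0.0608]
tool_rot: [-0.001, 0.707, 0.707, -0.001]
contact_force: [0.5, -0.1, -0.1]
gripper_width: 0.747
grasp_force: 0.0
```

Run:
```python
from h import *
togo(.4517,.0585,.004,0)
```

```text
togo [0.0003 0.0008 0.0568] turn -0.0 phi -0.0 t 8.35
```

Converted, 0.03 m / 0.8 = 0.0375, 0.018 m / 0.8 = 0.0225.

drive_effector --moves '[0,0.0008,0.0375,0,0.75,0,0,0.0225,0,0.75,0,0,0.01,0,0.75,0,0,0,0,0.75,0,0,0,0,0.3,0,0,0,0,0.3,0,0,0,0,0.3,0,0,0,0,0.3,0,0,0,0,0.3,0,0,0,0,0.3]' --clamp_n 30

```text
t: 9.35
eef_pos: [0.4534, 0.0586, 0.0068]
tool_rot: [0.0, 0.707, 0.707, 0.001]
contact_force: [-2.0, -0.0, 7.6]
gripper_width: 0.454
grasp_force: 29.7
```

drive_effector --moves '[0,0,-0.0375,0,0.3,0,0,-0.05,0,0.3,0.05,0.025,-0.0375,0,0.3,0.05,0.025,0,0,0.3,0.05,0.025,0,0,0.3,0.05,0.025,0,0,0.3,0.05,0.025,0,0,0.3,0.05,0.025,0,0,0.3,0.035,0.0275,0,0,0.3,0,0,0,0,0.3,0,0,0,0,0.3]'

```text
t: 10.45
eef_pos: [0.5931, 0.3239, 0.1036]
tool_rot: [0.0, 0.707, 0.707, -0.0]
contact_force: [-1.0, -1.0, -1.1]
gripper_width: 0.453
grasp_force: 30.8
```

Run:
```python
from h import *
togo(.594,.327,.013,0)
```

```text
togo [0.0032 0.001  0.0906] turn 0.001 phi 0.0 t 10.45
```

Converted, 0.04 m / 0.8 = 0.05, 0.03 m / 0.8 = 0.0375.

drive_effector --moves '[0.0038,0.0013,0.05,0,0.3,0,0,0.0375,0,0.3,0,0,0.0125,0,0.3,0,0,0.0075,0,0.3,0,0,0,0,0.3]'

```text
t: 10.95
eef_pos: [0.5945, 0.326, 0.018]
tool_rot: [0.0, 0.707, 0.707, 0.0]
contact_force: [0.5, 0.6, -0.7]
gripper_width: 0.455
grasp_force: 30.8
```

Run:
```python
from h import *
togo(.594,.327,.0145,0)
```

```text
togo [ 0.001  -0.0005  0.0035] turn -0.001 phi -0.0 t 10.95
```

Converted, 0.002 m / 0.8 = 0.0025, 0.0015 m / 0.8 = 0.0019.

drive_effector --moves '[0.0013,0,0.0025,0,0.3,0,0,0.0019,0,0.3,0,0,0,0,0.3]'

```text
t: 11.25
eef_pos: [0.5949, 0.3282, 0.015]
tool_rot: [0.0, 0.707, 0.707, 0.001]
contact_force: [-0.1, 1.2, 0.8]
gripper_width: 0.452
grasp_force: 31.0
```

drive_effector --moves '[0,0,0,0,0.6,0,0,0,0,0.7,0,0,0,0,0.7,0,0,0,0,0.7,0,0,-0.025,0,0.7,0,0,-0.0375,0,0.7,0,0,-0.05,0,0.8,0,0,-0.05,0,0.8,-0.05,0,-0.05,0,0.8,-0.05,0,0,0,0.8,-0.05,0,0,0,0.8,0,0,0,0,0.8]'

```text
t: 12.45
eef_pos: [0.5954, 0.204, 0.1799]
tool_rot: [0.002, 0.71, 0.704, -0.001]
contact_force: [0.1, 0.1, -1.0]
gripper_width: 0.8
grasp_force: 0.0
```

Run:
```python
from h import *
T=pose();np.save('T5.npy',T);cv2.imwrite('pics/wrist5.png',bot.read_camera('wrist'));
togo(.5918,.042,.06,0)
```

```text
togo [-0.1657 -0.0022  0.12  ] turn -0.006 phi -0.3 t 12.5
```

View pics/wrist5.png

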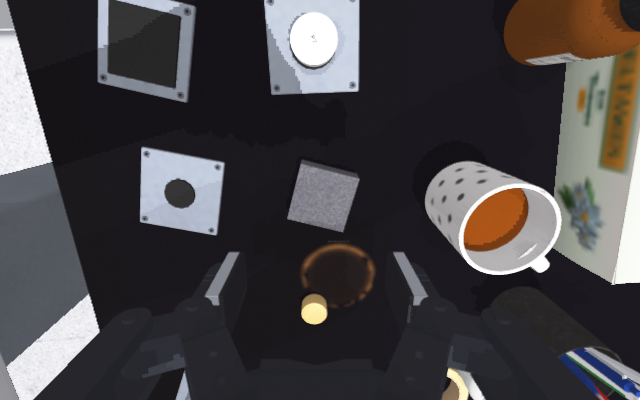

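The white puck is centred on its plate (313,40). Now the brass puck.

Converted, -0.04 m / 0.8 = -0.05, 0.03 m / 0.8 = 0.0375, -0.006 rad / 1.5708 = -0.0038.

drive_effector --moves '[-0.05,0,0,0,0.65,-0.05,-0.0025,0,0,0.65,-0.05,0,0.0375,0,0.65,-0.05,0,0.0375,0,0.65,-0.0071,0,0.0375,-0.0038,0.65,0,0,0.0375,0,0.65,0,0,0,0,0.65,0,0,0,0,0.65]'

```text
t: 13.3
eef_pos: [0.5923, 0.048, 0.0595]
tool_rot: [-0.0, 0.704, 0.71, -0.0]
contact_force: [0.3, 0.2, -0.5]
gripper_width: 0.647
grasp_force: 0.0
```

Run:
```python
from h import *
togo(.5918,.042,.003,0)
```

```text
togo [-0.006  -0.0005  0.0565] turn 0.008 phi 0.4 t 13.3
```

Converted, 0.02 m / 0.8 = 0.025, 0.011 m / 0.8 = 0.0138.

drive_effector --moves '[-0.0075,0,0.025,0,0.65,0,0,0.025,0,0.65,0,0,0.0138,0,0.65,0,0,0.005,0,0.65,0,0,0,0,0.65]' --clamp_n 40

```text
t: 13.8
eef_pos: [0.5928, 0.0413, 0.005]
tool_rot: [0.0, 0.705, 0.71, 0.0]
contact_force: [-0.1, -0.2, -0.9]
gripper_width: 0.647
grasp_force: 0.0
```

drive_effector --moves '[0,0,0,0,0.2,0,0,0,0,0.2,0,0,0,0,0.2,0,0,0,0,0.2,0,0,0,0,0.2,0,0,0,0,0.2]' --clamp_n 40

```text
t: 14.4
eef_pos: [0.5931, 0.0408, 0.0056]
tool_rot: [0.0, 0.705, 0.709, 0.001]
contact_force: [-0.8, 0.2, 5.8]
gripper_width: 0.326
grasp_force: 39.1
```

drive_effector --moves '[0,0,-0.0375,0,0.2,0,0,-0.05,0,0.2,0,0,-0.0375,0,0.2,0,0,0,0,0.2,0,0,0,0,0.2]'

```text
t: 14.9
eef_pos: [0.5926, 0.0406, 0.1051]
tool_rot: [0.0, 0.705, 0.709, 0.001]
contact_force: [0.3, 0.5, -1.8]
gripper_width: 0.33
grasp_force: 39.8
```

Run:
```python
from h import *
togo(.4525,.1862,.10,0)
```

```text
togo [ 0.1464 -0.1392  0.0049] turn 0.006 phi 0.3 t 14.9
```

Converted, 0.037 m / 0.8 = 0.0463, 0.036 m / 0.8 = 0.045.

drive_effector --moves '[0.045,-0.0438,0,0,0.2,0.045,-0.0438,0,0,0.2,0.045,-0.0438,0,0,0.2,0.0463,-0.0425,0,0,0.2,0,0,0.0375,0,0.2,0,0,0.0375,0,0.2,0,0,0,0,0.2,0,0,0,0,0.2]'

```text
t: 15.7
eef_pos: [0.4522, 0.1834, 0.0436]
tool_rot: [-0.0, 0.705, 0.709, -0.002]
contact_force: [0.7, 0.7, -0.8]
gripper_width: 0.326
grasp_force: 39.9
```

Run:
```python
from h import *
togo(.4525,.1862,.0136,0)
```

```text
togo [0.0028 0.0004 0.03  ] turn 0.006 phi 0.3 t 15.7
```

Converted, 0.012 m / 0.8 = 0.015, 0.01 m / 0.8 = 0.0125.

drive_effector --moves '[0.0025,0,0.015,0,0.2,0,0,0.0125,0,0.2,0,0,0.0075,0,0.2,0,0,0.0025,0,0.2,0,0,0.0006,0,0.2,0,0,0,0,0.2]'

```text
t: 16.3
eef_pos: [0.4532, 0.1861, 0.014]
tool_rot: [0.0, 0.705, 0.709, 0.0]
contact_force: [-0.1, -0.2, -0.9]
gripper_width: 0.328
grasp_force: 40.0
```

drive_effector --moves '[0,0,0,0,0.5,0,0,0,0,0.6,0,0,0,0,0.6,0,0,0,0,0.6,0,0,-0.025,0,0.6,0,0,-0.0375,0,0.7,0,0,-0.05,0,0.9,0,0,-0.05,0,1,0,0,0,0,1,0,0,0,0,1]'

```text
t: 17.3
eef_pos: [0.4536, 0.1864, 0.1448]
tool_rot: [0.0, 0.705, 0.709, 0.001]
contact_force: [0.5, -1.2, 0.0]
gripper_width: 0.999
grasp_force: 0.0
```

Run:
```python
from h import *
togo(.6018,.1837,.06,-15.1)
```

```text
togo [-0.0036  0.148   0.0851] turn 0.269 phi 0.3 t 17.3
```

Converted, 0.037 m / 0.8 = 0.0463, 0.03 m / 0.8 = 0.0375, 0.135 rad / 1.5708 = 0.0859.

drive_effector --moves '[0,0.0463,0,0,1,0,0.0463,0,0,1,0,0.0463,0,0,1,-0.0045,0.0463,0,0,1,0,0,0.0375,0.0859,1,0,0,0.0375,0.0853,1,0,0,0.0313,0,1,0,0,0,0,1,0,0,0,0,1]' --clamp_n 20

```text
t: 18.2
eef_pos: [0.6002, 0.1831, 0.0578]
tool_rot: [-0.0, 0.794, 0.608, -0.001]
contact_force: [-0.1, -0.5, 1.2]
gripper_width: 1.003
grasp_force: 0.0
```

Run:
```python
from h import *
togo(.6018,.1837,.003,-15.1)
```

```text
togo [0.0011 0.0015 0.0548] turn 0.001 phi -15.0 t 18.2
```

Converted, 0.02 m / 0.8 = 0.025, 0.01 m / 0.8 = 0.0125.

drive_effector --moves '[0.0013,0.0013,0.025,0,1,0,0,0.025,0,1,0,0,0.0125,0,1,0,0,0.005,0,1,0,0,0,0,1]' --clamp_n 20

```text
t: 18.7
eef_pos: [0.6026, 0.1842, 0.0053]
tool_rot: [0.0, 0.794, 0.608, 0.0]
contact_force: [-0.2, -0.2, 0.3]
gripper_width: 0.997
grasp_force: 0.0
```

drive_effector --moves '[0,0,0,0,0.5,0,0,0,0,0.5,0,0,0,0,0.5,0,0,0,0,0.5,0,0,0,0,0.5]' --clamp_n 20

```text
t: 19.2
eef_pos: [0.6031, 0.1844, 0.006]
tool_rot: [0.0, 0.794, 0.608, 0.001]
contact_force: [-0.2, 0.1, 6.3]
gripper_width: 0.699
grasp_force: 22.2
```

drive_effector --moves '[0,0,-0.025,0,0.5,0,0,-0.0375,0,0.5,0,0,-0.0375,0,0.5,0,0,0,0,0.5,0,0,0,0,0.5]'

```text
t: 19.7
eef_pos: [0.6027, 0.1843, 0.0857]
tool_rot: [0.0, 0.794, 0.608, 0.001]
contact_force: [-0.2, 0.8, -0.1]
gripper_width: 0.697
grasp_force: 21.9
```

Run:
```python
from h import *
T=pose();np.save('T6.npy',T);cv2.imwrite('pics/wrist6.png',bot.read_camera('wrist'))
togo(.4402,.3277,.012,-13.1)
```

```text
togo [ 0.0967 -0.1934  0.0727] turn -0.034 phi -15.1 t 19.75
```

View pics/wrist6.png

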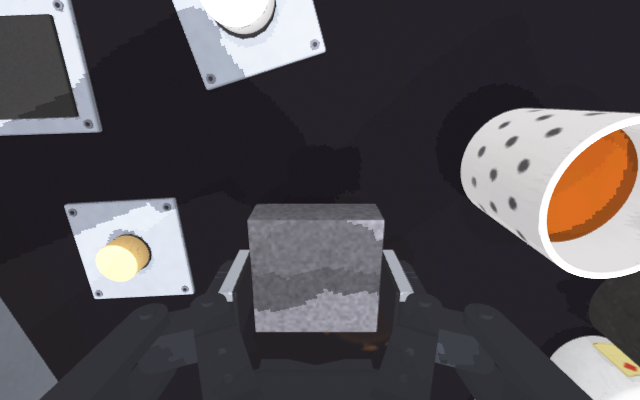

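Foam held, brass puck on its pad (130,255). I'll carry the foam to the square plate.

Converted, -0.035 m / 0.8 = -0.0438, 0.03 m / 0.8 = 0.0375, -0.034 rad / 1.5708 = -0.0216.

drive_effector --moves '[0.025,-0.0438,0,0,0.5,0.025,-0.0438,0,0,0.5,0.025,-0.0438,0,0,0.5,0.025,-0.0438,0,0,0.5,0.0209,-0.0438,0,0,0.5,0,-0.023,0,-0.0216,0.5,0,0,0.0375,0,0.5,0,0,0.0188,0,0.5,0,0,0,0,0.5,0,0,0,0,0.5]'

```text
t: 20.75
eef_pos: [0.4407, 0.3267, 0.0394]
tool_rot: [0.0, 0.783, 0.621, -0.001]
contact_force: [-0.1, 0.8, 0.1]
gripper_width: 0.693
grasp_force: 21.9
```

Run:
```python
from h import *
togo(.4402,.3277,.014,-13.1)
```

```text
togo [ 0.0009 -0.0007  0.0254] turn -0.001 phi -13.1 t 20.75
```

Converted, 0.012 m / 0.8 = 0.015, 0.008 m / 0.8 = 0.01.

drive_effector --moves '[0.0011,-0.0009,0.015,0,0.5,0,0,0.01,0,0.5,0,0,0.005,0,0.5,0,0,0.0019,0,0.5,0,0,0,0,0.5]'

```text
t: 21.25
eef_pos: [0.4402, 0.3287, 0.0144]
tool_rot: [0.0, 0.783, 0.622, -0.0]
contact_force: [-0.4, 0.4, 1.1]
gripper_width: 0.696
grasp_force: 21.9
```

drive_effector --moves '[0,0,0,0,0.8,0,0,0,0,0.9,0,0,0,0,0.9,0,0,0,0,0.9,0,0,-0.025,0,0.9,0,0,-0.0375,0,0.9,0,0,-0.05,0,1,0,0,-0.05,0,1,-0.05,0,-0.05,0,1,-0.05,0.025,-0.05,0,1,-0.05,0.025,0,0,1,0,0,0,0,1,0,0,0,0,1]'

```text
t: 22.55
eef_pos: [0.4514, 0.2136, 0.2133]
tool_rot: [-0.0, 0.784, 0.621, 0.0]
contact_force: [0.2, 0.7, -0.6]
gripper_width: 0.998
grasp_force: 0.0
```

Run:
```python
from h import *
T=pose();np.save('T7.npy',T);im=bot.read_camera('wrist');cv2.imwrite('pics/wrist7.png',im);C=cam('wrist',T)
for n,p in dict(sq=(.4402,.3277,.03),large=(.5941,.3271,.03),small=(.4525,.1862,.026)).items(): print(n,proj(C,p).round(1))
```

```text
sq [[276.9  63.4]]
large [[438.1  22.5]]
small [[322.5 196.3]]
```

View pics/wrist7.png

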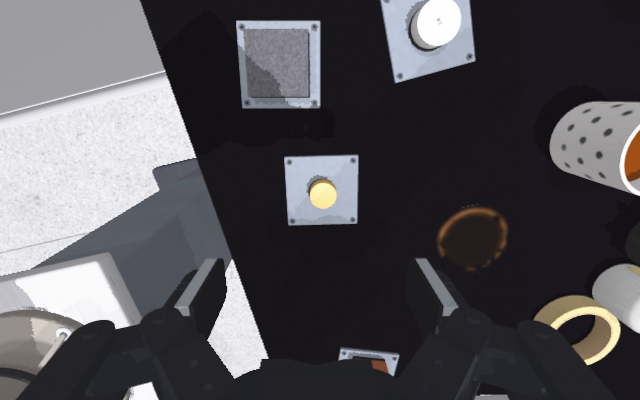

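Foam top at (277,63), white puck at (437,23) and brass at (322,196) all match the predicted pad centres. A quick numeric check on the brick from wrist4 before handing in.

Run:
```python
from h import *
im=cv2.imread('pics/wrist4.png').astype(int);C=cam('wrist',np.load('T4.npy'))
m=((im[:,:,2]>180)&(im[:,:,2]-im[:,:,0]>60)).astype(np.uint8);_,l=cv2.connectedComponents(m)
pts=np.argwhere(l==l[195,315])[:,::-1]
c,s,a=cv2.minAreaRect(unproj(C,cv2.convexHull(pts.astype(np.int32))[:,0],.048)[:,:2].astype(np.float32));print(c,s,a)
if np.hypot(c[0]-.4508,c[1]+.0974)<.007: print(bot.hand_in())
```

```text
(0.44994428753852844, -0.10231753438711166) (0.05284265801310539, 0.043382465839385986) 69.18211364746094
the job is handed in; nothing more can be done
None
```

All four samples are released on their own pads and the job is handed in at about 22.6 s of the 88 s. My camera checks put the foam block and both pucks within about 1 mm of centre. The brick's final check saw only part of its top (53 of 64 mm, centre 5 mm off), with its angle matching the pad's. The mug and timer were not touched, and the hand-in gave no verdict.

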